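# Make up two gel-practical kits

## Robot

A 6-joint arm with a two-finger parallel gripper is mounted at the origin on the work surface. World frame = base frame: x ahead of the robot, y to its left, z up, the work surface at z = 0. Lengths are in m, angles in rad, forces in N, time in s.
With the tool pointing down it reaches from about 0.25 to 0.725 m from the base axis. Payload 9.7 kg.
Tool frame: the origin (TCP) lies on the centre line of the jaws, within the pads' length; the fingertips stand 11 mm ahead of it and the grasp point (between the pads) lies 8 mm behind it (tip_extent is the distance from the TCP to the fingertips, in m); z points along the fingers, y is the line along which they close (so a half turn about z gives the same grasp; the last joint's range is limited). The gripper opens to 85 mm and grips with 20 to 120 N. Pads are 22 mm wide; open, the fingers measure 114 mm over their backs; the gripper's body (76 mm by 85 mm) begins 54 mm behind the grasp point. The pads swing forward as they close: fully open they stand 13 mm farther back than shut.
Start: joints at [-1.135, 0.087, 0.176, 1.66, 0, 1.571], TCP at [0.232, -0.499, 0.242] pointing down, gripper open.
Joint ranges: [-3.13, 3.13], [-0.85, 1.81], [-1.15, 1.24], [-2.2, 2.28], [-1.44, 1.52], [-3.14, 3.14]. Speed limits (rad/s): [2.22, 2.22, 2.57, 3.14, 3.14, 3.14].

## Interface

Orientations are given as a unit quaternion [x, y, z, w].
In Python, from workcell import get_state, camera, calibration, finish_job, find_in, pinpoint, tip_extent gives the robot as it stands.
- The arm moves only by the tool send_rows, never from a script. Its argument "plan" is a list of rows, each a list of 3 entries, a list of its own where there are three numbers: the shift along the tool's x, y, z in m, then the turn about the tool's z in rad, then the finger opening in m, from 0 to 0.0854. In form: [[[x, y, z], yaw, jaw], ...]. A call has 1 to 10 rows; each row shifts and turns the commanded pose from where the row before left it, along the tool's axes as they then stand; what a row does not reach is not made up. A row lasts 1/8 s, in which the tool goes at most 62.5 mm and 10.7 degrees, less where a joint would pass 70% of its speed; a pose out of reach is approached as far as the arm can. A call with a gripper value outside its range is refused whole. The fingers move at their own pace and stop on an object; "grip_force" is the grip in N (left out, the last holds). Time passes only in rows, so rows that do not move let the fingers close. It gives the time, the measured TCP pose, the force, the opening and the grip force at its end, in the units of the state.
- get_state(): the state, without advancing time (a new reading comes with each control period).
- camera(name): name is "scene" or "top" or "wrist"; returns the picture (400x640x3 uint8, blue, green, red); there is no depth.
- calibration(name): a dict with "intrinsics" (3x3 intrinsics, pixels), "view" (4x4, takes a point from world to camera coordinates). Camera axes: x right, y down, z forward; pixel columns grow to the right and rows downward; lengths in m; the calibration is good to about 2 mm. A picture is of the moment at which its call begins: read the wrist's pose just before it. calibration takes no time and is no camera call; for the wrist camera it gives the pose at the moment of the call.
- finish_job(): hands the job in; it is judged then, once.
Trained networks look in the newest picture that a camera, given by its name, has taken for a name from the list of things; names that differ only in an ending like _2 or _b are one class to them, and where a whole thing is asked for, a point or a joint stands for the part that bears it (a point fixed in the world has none). Each returns a list of dicts, best first, with "conf" (0 to 1); they miss things now and then, are a little off and sometimes report something else, mostly with a low value. They report only what shows in the picture. A call takes as long as a camera call. They do not tell look-alikes from the thing itself.
- find_in(camera, name): "centre" ([x, y, z] in m, in world coordinates, good to about 4 mm: the middle of the surface that is visible of it).
- pinpoint(camera, name): "centre" ([x, y, z] in m, in world coordinates, good to about 4 mm: a listed point, or the origin of a listed thing).
The state is a dict: "clock": time; "joint_positions": joint angles; "dq": joint speeds; "tau": joint torques, N m; "position": TCP position; "ee_rot": TCP orientation; "contact_force": force on the tool from outside, world axes, zero at the start; "ft_torque": the same for the moment, N m; "finger_gap": finger opening in m; "gripper_force": force on a finger pad.
Only numpy, scipy, OpenCV 4.12 (cv2) and the standard library are available. Lean on these libraries where they do the work, as an engineer would, in place of code of your own. Each camera call takes 0.05 s, during which the arm holds its last target. There are 200 camera calls.

## Task

Make up the two kits for the gel practical: into the tray with three bays put the tall bottle, the pipette-tip box and the tube block; into the tray with two bays put the jar and the gel caster. One thing to a bay (any bay of the right tray), standing upright on the tray floor, set down and not dropped; leave the squat bottle, the beaker and the roll of tape standing where they are.

Things in the scene. Friction and masses are not known exactly. Their poses are not given: they have to be found in the camera images.
- tray3: The longer kit tray: shallow open dark steel tray, fixed to the bench, 250 (its x) x 86 (its y) x 14 high, walls and floor 4 thick, two cross walls making THREE bays in a row along its x, each 78 x 78 inside; bay centres at x = -82, 0, +82 mm, y = 0. Origin: centre of its underside, so its inner floor is at z = 4 mm.
- tray2: The shorter kit tray: same make, fixed, 168 (its x) x 86 (its y) x 14 high, walls and floor 4 thick, one cross wall making TWO bays along its x, each 78 x 78 inside; bay centres at x = -41 and +41 mm, y = 0. Origin: centre of its underside, inner floor at z = 4 mm. The trays stand on opposite sides of the stock.
- tall_bottle: Tall closed amber glass bottle with a white cap, about 0.18 kg: straight round body 48 diameter up to 60 mm, shoulder to 70, neck, cap 30 diameter from 72 to 88 mm. Origin: centre of its underside; z is up. 
- tip_box: Closed grey pipette-tip box, plain rectangular, black seam round it and a white label patch on top, about 0.1 kg: 56 (its x) x 44 (its y) x 46 high. Origin: centre of its underside; z is up. 
- tube_block: White microtube block, about 0.1 kg: rectangular block 56 (its x) x 44 (its y) x 34 high with six grey tube caps (13 diameter, fixed) standing 9 mm above it in two rows of three; total height 43. Origin: centre of its underside; z is up. 
- jar: Short closed white plastic jar with a grey lid rim and a white top, about 0.12 kg: round, 54 diameter, 50 high, straight sides. Origin: centre of its underside; z is up. 
- gel_caster: Gel caster with comb, one rigid piece, about 0.09 kg: clear acrylic channel 56 (its x) x 44 (its y), floor 6 thick, two upright side walls 5 thick along its x (outer faces 44 apart) up to 40 mm, open at both ends; a red comb bar (10 wide) lies across the walls at x = -12 mm, its top at 47 mm. Origin: centre of its underside; z is up. 
- squat_bottle: Not wanted, stays put: squat closed amber bottle with a white cap, 62 diameter, shoulder from 28 to 38 mm, cap top at 56 mm. Loose. Origin: centre of its underside; z is up. 
- beaker: Not wanted, stays put: empty glass beaker, about 60 diameter, 62 high. Loose. Origin: centre of its underside; z is up. 
- tape: Not wanted, stays put: roll of paper tape lying flat, 64 diameter, 42 hole, 19 high. Loose. Origin: centre of its underside; z is up. Equipment up to 0.2 m high stands only beyond x = 0.75 m and |y| = 0.48 m.
Mind the look-alikes: they are no part of the job. What is shaped like the jar but green or yellow is not meant.

How it is judged:
By the outcome, as a careful person would: the job done as asked, in the order asked, and still so for the second after the job is handed in, with the robot touching nothing.
It also fails if it takes over 120 s, if anything falls off the work surface, if the arm or the gripper's body presses on something with over 40 N, if the wrist force passes 120 N, or if a joint passes its speed limit or range.

## Working session

There is one attempt and no reset: what is moved stays moved. The work goes in short steps, Python scripts to look and compute and a tool call to move; the robot and the scene stay as the last step left them, time stands still between calls to the robot, and variables do not carry over. Pictures are saved under pics/ and viewed, at most 14 in all, crops included, and the job is handed in when it is done.

Besides the shell and the picture viewer there is one more tool, called after ">>>" as name([rows], argument=value, ...), one row to a line, values as JSON. send_rows: Moves the arm, as the interface text tells. Its arguments: {"type":"object","properties":{"plan":{"type":"array","items":{"type":"array"}},"grip_force":{"type":"number"}},"required":["plan"]}

```bash
mkdir -p pics; ls; cat > h.py <<'E'
import cv2,numpy as np
from workcell import *
def shot(n,f):
    im=camera(n); cv2.imwrite('pics/'+f,im); return im
def proj(n,p):
    c=calibration(n);q=np.array(c['view'])@np.r_[p,1];u=np.array(c['intrinsics'])@q[:3];return u[:2]/u[2]
def ray(n,uv,z):
    c=calibration(n);V=np.array(c['view']);K=np.array(c['intrinsics'])
    d=V[:3,:3].T@np.linalg.inv(K)@np.r_[uv,1];o=-V[:3,:3].T@V[:3,3];return o+d*(z-o[2])/d[2]
E
python3 - <<'E'
from h import *
s=get_state();print(s['position'],s['ee_rot'],s['clock'],tip_extent)
for n in('top','scene'):
    shot(n,n+'0.png')
    for t in 'tray3 tray2 tall_bottle tip_box tube_block jar gel_caster squat_bottle beaker tape'.split():
        print(n,t,[(np.round(r['centre'],3).tolist(),round(r['conf'],2),proj(n,r['centre']).astype(int).tolist()) for r in pinpoint(n,t)])
E
```

```text
pics
[ 0.23207323 -0.49839052  0.24157224] [ 9.76355954e-01  2.16167971e-01 -1.43573438e-04 -6.62846725e-04] 0.0 0.011
top tray3 [([0.492, -0.285, 0.001], 0.64, [418, 245])]
top tray2 [([0.492, -0.285, 0.001], 0.64, [418, 245])]
top tall_bottle [([0.435, -0.0, -0.001], 0.43, [312, 269])]
top tip_box [([0.541, -0.072, 0.001], 0.76, [338, 229])]
top tube_block [([0.549, 0.085, -0.002], 0.93, [279, 227])]
top jar [([0.679, 0.012, -0.004], 0.87, [305, 178]), ([0.742, 0.236, -0.0], 0.81, [223, 157]), ([0.737, -0.2, -0.002], 0.78, [383, 155]), ([0.803, 0.147, 0.001], 0.76, [255, 135])]
top gel_caster [([0.666, -0.104, -0.003], 0.74, [348, 182]), ([0.437, -0.003, 0.003], 0.67, [313, 268])]
top squat_bottle [([0.437, 0.142, 0.001], 0.76, [259, 269])]
top beaker [([0.443, -0.133, 0.002], 0.95, [362, 265])]
top tape [([0.436, -0.001, 0.001], 0.69, [312, 269]), ([0.491, -0.288, -0.001], 0.18, [419, 245])]
scene tray3 [([0.492, -0.286, -0.004], 0.93, [205, 192]), ([0.464, 0.295, 0.002], 0.56, [403, 155])]
scene tray2 [([0.492, -0.286, -0.004], 0.93, [205, 192]), ([0.464, 0.295, 0.002], 0.56, [403, 155])]
scene tall_bottle [([0.69, 0.129, -0.003], 0.91, [371, 225])]
scene tip_box [([0.542, -0.072, 0.003], 0.71, [285, 192])]
scene tube_block [([0.548, 0.084, 0.002], 0.65, [341, 186]), ([0.443, 0.144, 0.002], 0.47, [353, 157])]
scene jar [([0.804, 0.152, -0.001], 0.87, [394, 262]), ([0.744, 0.236, -0.002], 0.81, [418, 236]), ([0.677, 0.008, -0.004], 0.73, [323, 229])]
scene gel_caster [([0.668, -0.112, 0.004], 0.71, [276, 232]), ([0.494, -0.284, -0.006], 0.24, [206, 193])]
scene squat_bottle [([0.439, 0.142, 0.006], 0.71, [352, 155])]
scene beaker [([0.446, -0.13, -0.002], 0.67, [260, 171])]
scene tape [([0.434, -0.003, -0.001], 0.61, [303, 162]), ([0.492, -0.284, -0.003], 0.57, [205, 192])]
```

View pics/top0.png

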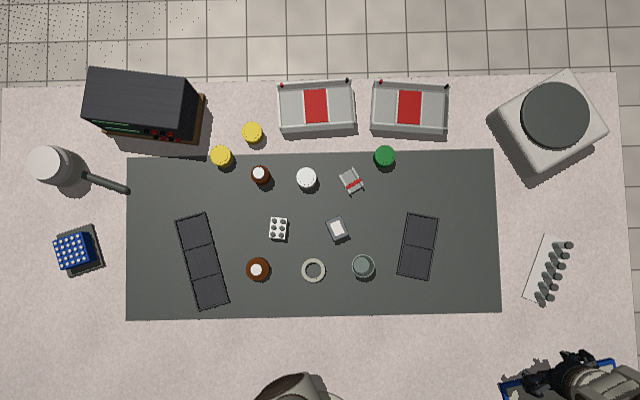

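View pics/scene0.png

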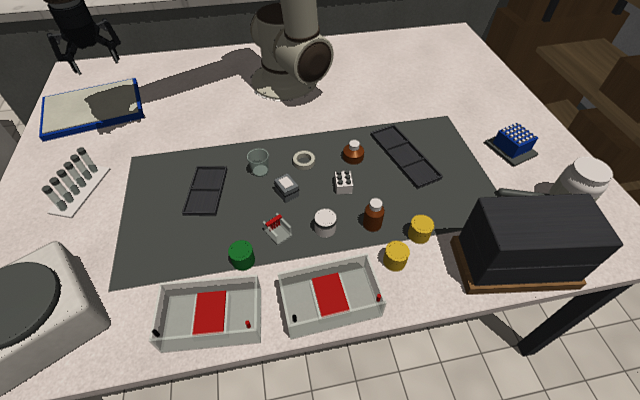

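The top view shows tray3 on the left (203,262), tray2 on the right (418,246), bottle (261,175), jar (306,180), caster (350,181), block (278,228) and box (338,229). The scene view agrees. The yellow and green jars are decoys. Next I'll measure the orientations.

```bash
python3 - <<'E'
from h import *
im=cv2.imread('pics/top0.png');g=cv2.cvtColor(im,6)
print(g[300,300],g[262,203],g[246,418],im[228,338],im[225,275])
def rect(m,roi,z):
    x0,y0,x1,y1=roi;mm=np.zeros_like(g);mm[y0:y1,x0:x1]=m[y0:y1,x0:x1]
    cs=[c for c in cv2.findContours(mm,0,2)[0] if len(c)>4]
    b=cv2.boxPoints(cv2.minAreaRect(max(cs,key=cv2.contourArea)))
    P=np.array([ray('top',p,z)[:2] for p in b]);e=P[1]-P[0];f=P[2]-P[1]
    print('c',P.mean(0).round(4),'sides',np.linalg.norm(e).round(3),np.degrees(np.arctan2(e[1],e[0])).round(1),np.linalg.norm(f).round(3),np.degrees(np.arctan2(f[1],f[0])).round(1),b.round().tolist())
bg=int(g[300,300])
dark=cv2.morphologyEx(((g<bg-10)*255).astype('uint8'),3,np.ones((3,3)))
rect(dark,(165,200,240,320),.014);rect(dark,(390,205,445,290),.014)
br=((g>bg+25)*255).astype('uint8')
rect(br,(320,210,356,248),.046);rect(br,(264,212,294,245),.034)
cv2.imwrite('pics/crop.png',cv2.resize(im[160:260,255:375],None,fx=6,fy=6,interpolation=2)[:600,:800])
E
```

```text
96 72 49 [207 212 219] [169 174 175]
c [0.4645 0.2942] sides 0.093 -76.2 0.257 -165.3 [[172.0, 219.0], [206.0, 210.0], [231.0, 304.0], [197.0, 313.0]]
c [ 0.4905 -0.2802] sides 0.176 -12.4 0.091 -101.6 [[395.0, 276.0], [407.0, 211.0], [440.0, 217.0], [428.0, 282.0]]
c [ 0.5433 -0.0651] sides 0.036 -66.4 0.05 -156.6 [[326.0, 222.0], [339.0, 216.0], [347.0, 234.0], [334.0, 239.0]]
c [0.5479 0.0896] sides 0.057 -7.3 0.043 -97.7 [[268.0, 237.0], [270.0, 216.0], [287.0, 218.0], [284.0, 239.0]]
```

View pics/crop.png

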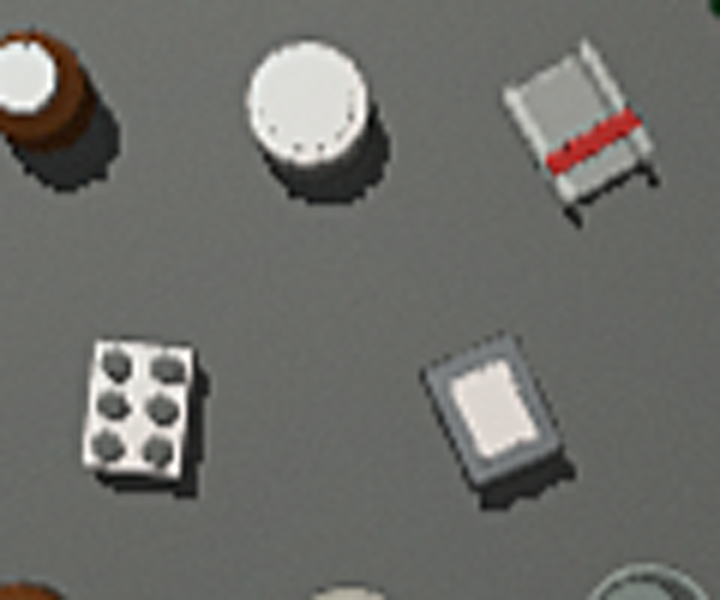

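The crop gives long-axis angles of about 25° for the box, -6° for the block and 29° for the caster. Tray3 lies at about 15° and tray2 at about -12°.

```bash
cat >> h.py <<'E'
def go(x,y,z,deg):
    s=get_state();p=np.array(s['position']);q=s['ee_rot'];a=2*np.arctan2(q[1],q[0])
    d=np.array([x,y,z])-p;t=[d[0]*np.cos(a)+d[1]*np.sin(a),d[0]*np.sin(a)-d[1]*np.cos(a),-d[2]]
    w=(a-np.radians(deg)+np.pi/2)%np.pi-np.pi/2
    n=int(np.ceil(np.linalg.norm(t)/.055)) or 1
    print('t',round(s['clock'],2),'pos',p.round(4),'ang',np.degrees(a).round(1),'q',np.round(q,3),'j6',round(s['joint_positions'][5],2),'gap',round(s['finger_gap'],4),'F',np.round(s['contact_force'],1))
    print('tool shift',np.round(t,4),'yaw',round(w,3),'n',n,'per row',np.round(np.array(t)/n,4))
E
python3 -c "
from h import *
go(.69,.129,.2,14.7)"
```

```text
t 1.1 pos [ 0.2322 -0.4986  0.2423] ang 25.0 q [0.976 0.216 0.    0.   ] j6 1.57 gap 0.0854 F [0.3 0.3 0.8]
tool shift [ 0.68   -0.3757  0.0423] yaw 0.179 n 15 per row [ 0.0453 -0.025   0.0028]
```

>>> send_rows([
  [[0.045,-0.025,0],0,0.0854],
  [[0.045,-0.025,0],0,0.0854],
  [[0.045,-0.025,0],0,0.0854],
  [[0.045,-0.025,0],0,0.0854],
  [[0.045,-0.025,0],0,0.0854],
  [[0.045,-0.025,0],0,0.0854],
  [[0.045,-0.025,0],0,0.0854],
  [[0.045,-0.025,0],0,0.0854],
  [[0.045,-0.025,0],0,0.0854],
  [[0.045,-0.025,0],0,0.0854],
], grip_force=35)

```text
clock: 2.35
position: [0.5354, -0.0804, 0.2425]
ee_rot: [0.976, 0.216, 0.0, 0.0]
contact_force: [1.0, -0.4, 0.3]
finger_gap: 0.0854
gripper_force: 0.0
```

```bash
python3 -c "
from h import *
go(.69,.129,.2,14.7)"
```

```text
t 2.35 pos [ 0.5354 -0.0804  0.2425] ang 25.0 q [0.976 0.216 0.    0.   ] j6 2.56 gap 0.0854 F [ 1.  -0.4  0.3]
tool shift [ 0.2286 -0.1246  0.0425] yaw 0.179 n 5 per row [ 0.0457 -0.0249  0.0085]
```

>>> send_rows([
  [[0,0,0],-0.18,0.0854],
  [[0,0,0],-0.18,0.0854],
  [[0,0,0],-0.18,0.0854],
  [[0,0,0],-0.18,0.0854],
  [[0,0,0],-0.18,0.0854],
  [[0,0,0],-0.18,0.0854],
  [[0,0,0],-0.18,0.0854],
  [[0,0,0],-0.18,0.0854],
  [[0,0,0],-0.18,0.0854],
  [[0,0,0],-0.18,0.0854],
])

```text
clock: 3.6
position: [0.5346, -0.082, 0.2423]
ee_rot: [0.435, 0.9, -0.0, -0.0]
contact_force: [0.3, 0.6, 0.7]
finger_gap: 0.0851
gripper_force: 0.0
```

>>> send_rows([
  [[0,0,0],-0.18,0.0854],
  [[0,0,0],-0.18,0.0854],
  [[0,0,0],-0.18,0.0854],
  [[0,0,0],-0.18,0.0854],
  [[0,0,0],-0.18,0.0854],
  [[0,0,0],-0.18,0.0854],
  [[0,0,0],-0.09,0.0854],
  [[0,0,0],0,0.0854],
])

```text
clock: 4.6
position: [0.5346, -0.082, 0.2423]
ee_rot: [-0.131, 0.991, 0.0, 0.0]
contact_force: [-0.7, 0.3, 0.1]
finger_gap: 0.0854
gripper_force: 0.0
```

```bash
python3 -c "
from h import *
go(.69,.129,.2,14.7)"
```

```text
t 4.6 pos [ 0.5346 -0.082   0.2423] ang 195.1 q [-0.131  0.991  0.     0.   ] j6 -0.42 gap 0.0854 F [-0.7  0.3  0.1]
tool shift [-0.205   0.1632  0.0423] yaw 0.007 n 5 per row [-0.041   0.0326  0.0085]
```

>>> send_rows([
  [[-0.041,0.0326,0],0,0.0854],
  [[-0.041,0.0326,0],0,0.0854],
  [[-0.041,0.0326,0],0,0.0854],
  [[-0.041,0.0326,0],0,0.0854],
  [[-0.041,0.0326,0],0,0.0854],
  [[0,0,0],0,0.0854],
  [[0,0,0],0,0.0854],
])

```text
clock: 5.48
position: [0.6898, 0.1287, 0.2419]
ee_rot: [-0.131, 0.991, -0.0, -0.0]
contact_force: [-0.1, 0.2, -0.1]
finger_gap: 0.0856
gripper_force: 0.0
```

```bash
python3 - <<'E'
from h import *
shot('wrist','w1.png')
for t in 'tall_bottle tip_box tube_block jar gel_caster tray3'.split():
    print(t,[(np.round(r['centre'],3).tolist(),round(r['conf'],2),proj('wrist',r['centre']).astype(int).tolist()) for r in pinpoint('wrist',t)])
go(.69,.129,.2,14.7)
E
```

```text
tall_bottle [([0.692, 0.127, 0.001], 0.93, [318, 169])]
tip_box [([0.678, 0.008, 0.002], 0.62, [213, 126])]
tube_block [([0.548, 0.089, 0.002], 0.6, [319, 17])]
jar [([0.801, 0.153, 0.001], 0.86, [316, 261]), ([0.741, 0.233, -0.005], 0.73, [395, 230]), ([0.728, -0.198, 0.001], 0.61, [12, 121]), ([0.678, 0.01, 0.002], 0.58, [214, 127])]
gel_caster [([0.67, -0.11, -0.003], 0.75, [103, 89])]
tray3 []
t 5.83 pos [0.6897 0.1281 0.2432] ang 195.1 q [-0.131  0.991  0.     0.001] j6 -0.08 gap 0.0857 F [ 0.5  0.1 -0.1]
tool shift [-0.0005  0.0007  0.0432] yaw 0.007 n 1 per row [-0.0005  0.0007  0.0432]
```

View pics/w1.png

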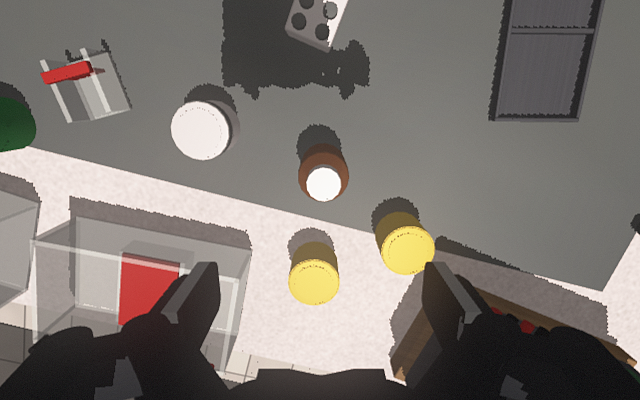

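The bottle shows at (323,178), which matches the network's position, and the fingers have clear space around it. I'll descend.

>>> send_rows([
  [[-0.001,0,0.05],0,0.0854],
  [[0,0,0.05],0,0.0854],
  [[0,0,0.05],0,0.0854],
  [[0,0,0.03],0,0.0854],
  [[0,0,0.022],0,0.0854],
  [[0,0,0],0,0.03],
  [[0,0,0],0,0.03],
  [[0,0,0],0,0.03],
  [[0,0,0],0,0.03],
  [[0,0,0],0,0.03],
])

```text
clock: 7.08
position: [0.6918, 0.1293, 0.0423]
ee_rot: [-0.132, 0.991, 0.0, 0.001]
contact_force: [0.7, -1.1, 7.0]
finger_gap: 0.047
gripper_force: 36.8
```

```bash
python3 -c "
from h import *
go(.544,.315,.242,14.7)"
```

```text
t 7.08 pos [0.6918 0.1293 0.0423] ang 195.1 q [-0.132  0.991  0.     0.001] j6 -0.08 gap 0.047 F [ 0.7 -1.1  7. ]
tool shift [ 0.0941  0.2179 -0.1997] yaw 0.008 n 6 per row [ 0.0157  0.0363 -0.0333]
```

>>> send_rows([
  [[0,0,-0.03],0,0.03],
  [[0,0,-0.04],0,0.03],
  [[0,0,-0.04],0,0.03],
  [[0.016,0.036,-0.01],0,0.03],
  [[0.016,0.036,0],0,0.03],
  [[0.016,0.036,0],0,0.03],
  [[0.016,0.036,0],0,0.03],
  [[0.016,0.036,0],0,0.03],
  [[0.014,0.036,0],0,0.03],
  [[0,0,0],0,0.03],
])

```text
clock: 8.32
position: [0.5423, 0.3151, 0.1608]
ee_rot: [-0.133, 0.991, 0.0, 0.0]
contact_force: [-0.1, -0.4, -1.1]
finger_gap: 0.0465
gripper_force: 36.6
```

```bash
python3 - <<'E'
from h import *
shot('wrist','w2.png');shot('top','t2.png')
go(.544,.315,.0465,14.7)
for n in('top','wrist'): 
  for x in(-82,0,82):
    c=np.array([.4645,.2942]);d=np.array([.967,.254])*x/1e3
    print(n,x,proj(n,[*(c+d),.014]).astype(int))
E
```

```text
t 8.43 pos [0.5437 0.3132 0.1605] ang 195.2 q [-0.132  0.991 -0.     0.   ] j6 0.26 gap 0.0471 F [ 0.6 -0.9 -2.1]
tool shift [-0.0007  0.0017  0.114 ] yaw 0.008 n 3 per row [-0.0002  0.0006  0.038 ]
top -82 [209 291]
top 0 [201 260]
top 82 [193 231]
wrist -82 [324 -38]
wrist 0 [323  86]
wrist 82 [321 190]
```

View pics/w2.png

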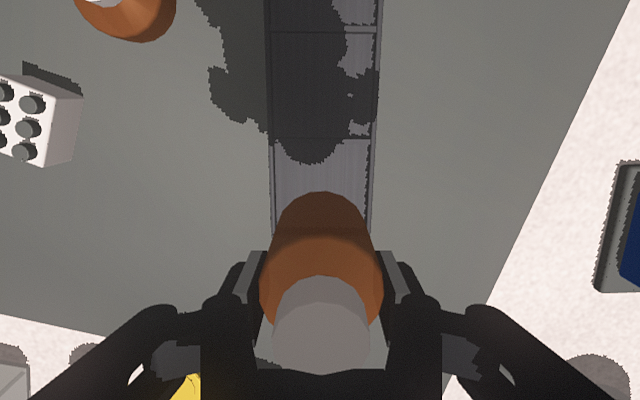

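The cross walls at v=30 and v=138 and the side walls at u=270 and u=372 match the predicted bays, so the bottle is centred. I'll lower it.

>>> send_rows([
  [[-0.001,0.002,0.04],0,0.03],
  [[0,0,0.04],0,0.03],
  [[0,0,0.025],0,0.03],
  [[0,0,0.006],0,0.03],
  [[0,0,0.002],0,0.03],
  [[0,0,0],0,0.03],
])

```text
clock: 9.18
position: [0.5449, 0.3154, 0.0486]
ee_rot: [-0.132, 0.991, 0.0, 0.001]
contact_force: [-0.6, 1.0, -1.6]
finger_gap: 0.0468
gripper_force: 36.6
```

>>> send_rows([
  [[0,0,0.0015],0,0.03],
  [[0,0,0.001],0,0.03],
  [[0,0,0],0,0.03],
])

```text
clock: 9.55
position: [0.5446, 0.3155, 0.0462]
ee_rot: [-0.132, 0.991, 0.0, 0.001]
contact_force: [-0.4, -0.6, 5.6]
finger_gap: 0.0472
gripper_force: 37.2
```

The force shows contact, so I'll release.

>>> send_rows([
  [[0,0,0],0,0.052],
  [[0,0,0],0,0.06],
  [[0,0,0],0,0.08],
  [[0,0,0],0,0.0854],
  [[0,0,-0.03],0,0.0854],
  [[0,0,-0.05],0,0.0854],
  [[0,0,-0.05],0,0.0854],
  [[0,0,-0.05],0,0.0854],
  [[0,0,0],0,0.0854],
])

```text
clock: 10.68
position: [0.5453, 0.316, 0.2295]
ee_rot: [-0.132, 0.991, 0.001, 0.003]
contact_force: [0.3, 0.9, -1.2]
finger_gap: 0.0854
gripper_force: 0.0
```

```bash
python3 - <<'E'
from h import *
go(.542,-.072,.22,205)
E
```

```text
t 10.68 pos [0.5453 0.316  0.2295] ang 195.1 q [-0.132  0.991  0.001  0.003] j6 0.26 gap 0.0854 F [ 0.3  0.9 -1.2]
tool shift [ 0.1046 -0.3737  0.0095] yaw -0.172 n 8 per row [ 0.0131 -0.0467  0.0012]
```

>>> send_rows([
  [[0.013,-0.0467,0],0,0.0854],
  [[0.013,-0.0467,0],0,0.0854],
  [[0.013,-0.0467,0],0,0.0854],
  [[0.013,-0.0467,0],0,0.0854],
  [[0.013,-0.0467,0],0,0.0854],
  [[0.013,-0.0467,0],0,0.0854],
  [[0.013,-0.0467,0],0,0.0854],
  [[0.013,-0.0467,0.009],-0.17,0.0854],
  [[0,0,0],0,0.0854],
  [[0,0,0],0,0.0854],
])

```text
clock: 11.92
position: [0.5411, -0.0724, 0.215]
ee_rot: [-0.214, 0.977, 0.0, -0.0]
contact_force: [0.4, -0.1, 0.3]
finger_gap: 0.0855
gripper_force: 0.0
```

```bash
python3 - <<'E'
from h import *
shot('wrist','w3.png')
print([(np.round(r['centre'],3).tolist(),round(r['conf'],2)) for r in pinpoint('wrist','tip_box')])
for a in(22,25,28):
  c,s=np.cos(np.radians(a)),np.sin(np.radians(a))
  print(a,[proj('wrist',[.542+c*x-s*y,-.072+s*x+c*y,.046]).astype(int).tolist() for x,y in((.028,.022),(.028,-.022),(-.028,-.022),(-.028,.022))])
go(.542,-.072,.028,205)
E
```

```text
[([0.541, -0.066, 0.003], 0.83), ([0.448, -0.129, -0.001], 0.57)]
22 [[341, 214], [293, 212], [295, 150], [345, 153]]
25 [[343, 213], [295, 213], [293, 152], [344, 152]]
28 [[344, 211], [296, 214], [291, 153], [342, 150]]
t 12.03 pos [ 0.5414 -0.0716  0.2155] ang 204.9 q [-0.215  0.977  0.    -0.   ] j6 -0.57 gap 0.0856 F [-0.7 -0.8  0.5]
tool shift [-0.0004 -0.0006  0.1875] yaw -0.002 n 4 per row [-0.0001 -0.0001  0.0469]
```

View pics/w3.png

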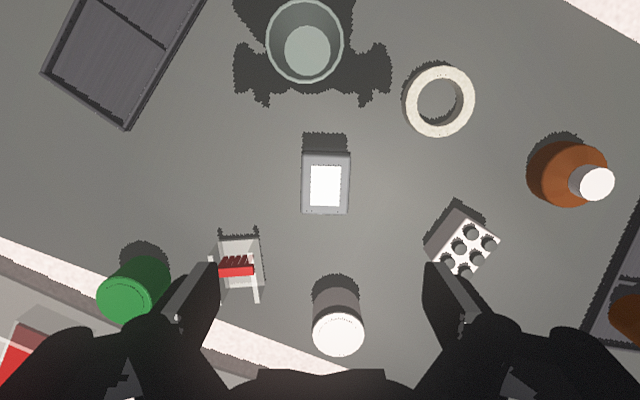

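The box top spans (301–350, 153–214), square with the tool, and sits about 6 mm off in y. I'll correct that and descend.

```bash
python3 - <<'E'
from h import *
go(.542,-.066,.028,205)
E
```

```text
t 12.03 pos [ 0.5414 -0.0716  0.2155] ang 204.9 q [-0.215  0.977  0.    -0.   ] j6 -0.57 gap 0.0856 F [-0.7 -0.8  0.5]
tool shift [-0.003   0.0048  0.1875] yaw -0.002 n 4 per row [-0.0007  0.0012  0.0469]
```

>>> send_rows([
  [[-0.003,0.005,0.04],0,0.0854],
  [[0,0,0.05],0,0.0854],
  [[0,0,0.05],0,0.0854],
  [[0,0,0.03],0,0.0854],
  [[0,0,0.017],0,0.0854],
  [[0,0,0],0,0.03],
  [[0,0,0],0,0.03],
  [[0,0,0],0,0.03],
  [[0,0,0],0,0.03],
  [[0,0,0],0,0.03],
])

```text
clock: 13.28
position: [0.5431, -0.0667, 0.0307]
ee_rot: [-0.215, 0.977, -0.0, 0.002]
contact_force: [0.6, 1.2, 6.9]
finger_gap: 0.0437
gripper_force: 36.3
```

```bash
python3 - <<'E'
from h import *
go(.4645,.2945,.142,195)
E
```

```text
t 13.28 pos [ 0.5431 -0.0667  0.0307] ang 204.9 q [-0.215  0.977 -0.     0.002] j6 -0.56 gap 0.0437 F [0.6 1.2 6.9]
tool shift [-0.0806  0.3608 -0.1113] yaw 0.172 n 8 per row [-0.0101  0.0451 -0.0139]
```

>>> send_rows([
  [[0,0,-0.03],0,0.03],
  [[0,0,-0.045],0,0.03],
  [[-0.01,0.045,-0.045],0,0.03],
  [[-0.01,0.045,0],0,0.03],
  [[-0.01,0.045,0],0,0.03],
  [[-0.01,0.045,0],0,0.03],
  [[-0.01,0.045,0],0,0.03],
  [[-0.01,0.045,0],0,0.03],
  [[-0.01,0.045,0],0,0.03],
  [[-0.01,0.045,0],0.17,0.03],
])

```text
clock: 14.52
position: [0.4631, 0.2937, 0.1481]
ee_rot: [-0.13, 0.992, 0.0, 0.001]
contact_force: [0.8, 0.5, -0.4]
finger_gap: 0.0436
gripper_force: 35.8
```

>>> send_rows([
  [[0,0,0],0,0.03],
  [[0,0,0],0,0.03],
])

```text
clock: 14.78
position: [0.4634, 0.2921, 0.1477]
ee_rot: [-0.133, 0.991, -0.0, 0.0]
contact_force: [0.5, -0.1, -1.0]
finger_gap: 0.0437
gripper_force: 36.0
```

```bash
python3 - <<'E'
from h import *
go(.4645,.2945,.0345,195)
E
```

```text
t 14.78 pos [0.4634 0.2921 0.1477] ang 195.3 q [-0.133  0.991 -0.     0.   ] j6 0.3 gap 0.0437 F [ 0.5 -0.1 -1. ]
tool shift [-0.0017  0.002   0.1132] yaw 0.004 n 3 per row [-0.0006  0.0007  0.0377]
```

>>> send_rows([
  [[-0.001,0.002,0.04],0,0.03],
  [[0,0,0.04],0,0.03],
  [[0,0,0.024],0,0.03],
  [[0,0,0.007],0,0.03],
  [[0,0,0],0,0.03],
])

```text
clock: 15.4
position: [0.4642, 0.2938, 0.037]
ee_rot: [-0.131, 0.991, 0.0, 0.0]
contact_force: [0.6, -0.1, -0.3]
finger_gap: 0.0436
gripper_force: 36.0
```

>>> send_rows([
  [[0,0,0.0015],0,0.03],
  [[0,0,0],0,0.03],
])

```text
clock: 15.65
position: [0.4643, 0.2946, 0.0359]
ee_rot: [-0.132, 0.991, 0.0, 0.001]
contact_force: [0.1, -0.1, 0.0]
finger_gap: 0.0434
gripper_force: 36.0
```

>>> send_rows([
  [[0,0,0.0012],0,0.03],
  [[0,0,0],0,0.03],
])

```text
clock: 15.9
position: [0.4642, 0.2946, 0.0347]
ee_rot: [-0.132, 0.991, 0.0, 0.001]
contact_force: [-1.0, -1.6, 6.2]
finger_gap: 0.0432
gripper_force: 36.7
```

>>> send_rows([
  [[0,0,0],0,0.05],
  [[0,0,0],0,0.06],
  [[0,0,0],0,0.08],
  [[0,0,0],0,0.0854],
  [[0,0,-0.03],0,0.0854],
  [[0,0,-0.05],0,0.0854],
  [[0,0,-0.05],0,0.0854],
  [[0,0,-0.05],0,0.0854],
  [[0,0,0],0,0.0854],
])

```text
clock: 17.02
position: [0.4651, 0.2952, 0.2181]
ee_rot: [-0.132, 0.991, 0.001, 0.003]
contact_force: [-0.3, 0.4, -0.5]
finger_gap: 0.0853
gripper_force: 0.0
```

```bash
python3 - <<'E'
from h import *
go(.548,.087,.215,175)
E
```

```text
t 17.02 pos [0.4651 0.2952 0.2181] ang 195.1 q [-0.132  0.991  0.001  0.003] j6 0.3 gap 0.0853 F [-0.3  0.4 -0.5]
tool shift [-0.0257 -0.2226  0.0031] yaw 0.351 n 5 per row [-0.0051 -0.0445  0.0006]
```

>>> send_rows([
  [[-0.005,-0.0445,0],0,0.0854],
  [[-0.005,-0.0445,0],0,0.0854],
  [[-0.005,-0.0445,0],0,0.0854],
  [[-0.005,-0.0445,0],0,0.0854],
  [[-0.005,-0.0445,0],0,0.0854],
  [[0,0,0],0.176,0.0854],
  [[0,0,0],0.176,0.0854],
  [[0,0,0],0,0.0854],
  [[0,0,0],0,0.0854],
])

```text
clock: 18.15
position: [0.5459, 0.0862, 0.2132]
ee_rot: [0.042, 0.999, -0.0, -0.0]
contact_force: [-0.0, 0.3, 0.2]
finger_gap: 0.0853
gripper_force: 0.0
```

```bash
python3 - <<'E'
from h import *
shot('wrist','w4.png')
print([(np.round(r['centre'],3).tolist(),round(r['conf'],2)) for r in pinpoint('wrist','tube_block')])
for a in(-5,):
  c,s=np.cos(np.radians(a)),np.sin(np.radians(a))
  print(a,[proj('wrist',[.548+c*x-s*y,.087+s*x+c*y,.034]).astype(int).tolist() for x,y in((.028,.022),(.028,-.022),(-.028,-.022),(-.028,.022))])
go(.548,.087,.028,175)
E
```

```text
[([0.548, 0.089, 0.004], 0.82)]
-5 [[344, 211], [297, 211], [296, 152], [345, 152]]
t 18.25 pos [0.5459 0.0863 0.2135] ang 175.1 q [ 0.042  0.999 -0.    -0.   ] j6 0.24 gap 0.0854 F [-0.2 -0.3 -0.3]
tool shift [-0.002   0.0009  0.1855] yaw 0.002 n 4 per row [-0.0005  0.0002  0.0464]
```

View pics/w4.png

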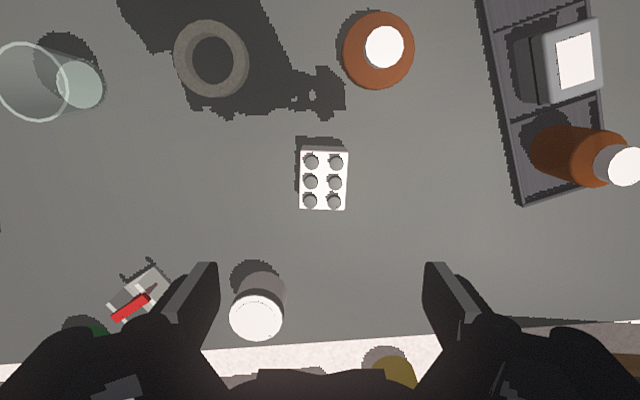

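The block's top spans (300–349, 150–210), about 3 mm off in y. Tray3 shows the bottle and the box upright in their bays.

>>> send_rows([
  [[-0.002,0.003,0.04],0.02,0.0854],
  [[0,0,0.05],0,0.0854],
  [[0,0,0.05],0,0.0854],
  [[0,0,0.03],0,0.0854],
  [[0,0,0.016],0,0.0854],
  [[0,0,0],0,0.03],
  [[0,0,0],0,0.03],
  [[0,0,0],0,0.03],
  [[0,0,0],0,0.03],
  [[0,0,0],0,0.03],
])

```text
clock: 19.5
position: [0.5494, 0.0891, 0.0296]
ee_rot: [0.054, 0.999, 0.0, 0.001]
contact_force: [-0.5, 0.3, 6.0]
finger_gap: 0.043
gripper_force: 37.1
```

```bash
python3 - <<'E'
from h import *
go(.385,.273,.142,195)
E
```

```text
t 19.5 pos [0.5494 0.0891 0.0296] ang 173.8 q [0.054 0.999 0.    0.001] j6 0.27 gap 0.043 F [-0.5  0.3  6. ]
tool shift [ 0.1832  0.1651 -0.1124] yaw -0.369 n 5 per row [ 0.0366  0.033  -0.0225]
```

>>> send_rows([
  [[0,0,-0.03],0,0.03],
  [[0,0,-0.045],0,0.03],
  [[0,0,-0.045],0,0.03],
  [[0.0366,0.033,0],0,0.03],
  [[0.0366,0.033,0],0,0.03],
  [[0.0366,0.033,0],0,0.03],
  [[0.0366,0.033,0],0,0.03],
  [[0.0366,0.033,0],0,0.03],
  [[0,0,0],-0.184,0.03],
  [[0,0,0],-0.184,0.03],
])

```text
clock: 20.75
position: [0.3837, 0.2734, 0.1484]
ee_rot: [-0.134, 0.991, 0.0, 0.0]
contact_force: [0.8, -0.0, -1.1]
finger_gap: 0.0432
gripper_force: 36.2
```

>>> send_rows([
  [[0,0,0],0,0.03],
  [[0,0,0],0,0.03],
])

```text
clock: 21.0
position: [0.3842, 0.2726, 0.148]
ee_rot: [-0.128, 0.992, 0.0, 0.0]
contact_force: [0.7, -0.4, -1.5]
finger_gap: 0.043
gripper_force: 36.2
```

```bash
python3 - <<'E'
from h import *
go(.385,.2735,.036,195)
E
```

```text
t 21.0 pos [0.3842 0.2726 0.148 ] ang 194.7 q [-0.128  0.992  0.     0.   ] j6 0.36 gap 0.043 F [ 0.7 -0.4 -1.5]
tool shift [-0.001   0.0006  0.112 ] yaw -0.006 n 3 per row [-0.0003  0.0002  0.0373]
```

>>> send_rows([
  [[-0.001,0,0.04],0,0.03],
  [[0,0,0.04],0,0.03],
  [[0,0,0.024],0,0.03],
  [[0,0,0.008],0,0.03],
  [[0,0,0],0,0.03],
])

```text
clock: 21.62
position: [0.3852, 0.2729, 0.0361]
ee_rot: [-0.129, 0.992, 0.0, -0.0]
contact_force: [-0.4, -0.1, -1.5]
finger_gap: 0.0432
gripper_force: 36.2
```

>>> send_rows([
  [[0,0,0.0012],0,0.03],
  [[0,0,0],0,0.03],
])

```text
clock: 21.88
position: [0.3855, 0.2733, 0.0354]
ee_rot: [-0.13, 0.992, 0.0, 0.001]
contact_force: [-0.3, -0.5, -0.7]
finger_gap: 0.0433
gripper_force: 36.2
```

>>> send_rows([
  [[0,0,0.0015],0,0.03],
  [[0,0,0],0,0.03],
])

```text
clock: 22.12
position: [0.3854, 0.2732, 0.0336]
ee_rot: [-0.13, 0.992, 0.0, 0.0]
contact_force: [-0.1, 0.2, 4.0]
finger_gap: 0.0431
gripper_force: 36.6
```

Contact again; release, then go to the jar.

>>> send_rows([
  [[0,0,0],0,0.05],
  [[0,0,0],0,0.06],
  [[0,0,0],0,0.08],
  [[0,0,0],0,0.0854],
  [[0,0,-0.03],0,0.0854],
  [[0,0,-0.05],0,0.0854],
  [[0,0,-0.05],0,0.0854],
  [[0,0,-0.05],0,0.0854],
  [[0,0,0],0,0.0854],
])

```text
clock: 23.25
position: [0.3863, 0.2738, 0.2171]
ee_rot: [-0.13, 0.992, 0.002, 0.003]
contact_force: [-0.6, -0.5, -0.3]
finger_gap: 0.0852
gripper_force: 0.0
```

```bash
python3 - <<'E'
from h import *
go(.678,.010,.215,180)
E
```

```text
t 23.25 pos [0.3863 0.2738 0.2171] ang 194.9 q [-0.13   0.992  0.002  0.003] j6 0.36 gap 0.0852 F [-0.6 -0.5 -0.3]
tool shift [-0.214  -0.33    0.0021] yaw 0.26 n 8 per row [-0.0268 -0.0412  0.0003]
```

>>> send_rows([
  [[-0.0268,-0.0412,0],0,0.0854],
  [[-0.0268,-0.0412,0],0,0.0854],
  [[-0.0268,-0.0412,0],0,0.0854],
  [[-0.0268,-0.0412,0],0,0.0854],
  [[-0.0268,-0.0412,0],0,0.0854],
  [[-0.0268,-0.0412,0],0,0.0854],
  [[-0.0268,-0.0412,0],0,0.0854],
  [[-0.0268,-0.0412,0],0.13,0.0854],
  [[0,0,0],0.13,0.0854],
  [[0,0,0],0,0.0854],
])

```text
clock: 24.5
position: [0.677, 0.0092, 0.2114]
ee_rot: [-0.0, 1.0, 0.0, -0.001]
contact_force: [-0.9, -0.5, -0.3]
finger_gap: 0.0858
gripper_force: 0.0
```

```bash
python3 - <<'E'
from h import *
shot('wrist','w5.png')
for t in('jar','gel_caster'):print([(np.round(r['centre'],3).tolist(),round(r['conf'],2)) for r in pinpoint('wrist',t)])
print(proj('wrist',[.678,.010,.05]),proj('wrist',[.668,-.109,.04]))
go(.678,.010,.030,180)
E
```

```text
[([0.725, -0.197, 0.003], 0.88), ([0.8, 0.15, 0.002], 0.83), ([0.741, 0.234, -0.002], 0.71), ([0.677, 0.008, 0.001], 0.6)]
[([0.67, -0.111, -0.004], 0.98)]
[320.06076992 186.62486637] [187.08336019 172.34134423]
t 24.65 pos [0.6767 0.0101 0.213 ] ang 180.2 q [-0.002  1.     0.    -0.   ] j6 0.01 gap 0.0856 F [-0.3  0.4 -0.8]
tool shift [-1.30e-03 -1.00e-04  1.83e-01] yaw 0.003 n 4 per row [-0.0003 -0.      0.0457]
```

View pics/w5.png

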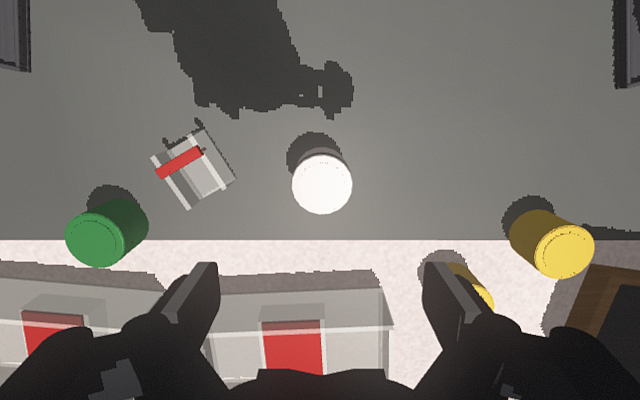

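The jar's top centre is at (322,184), within 2–3 mm of the prediction, so I'll pick it.

>>> send_rows([
  [[0,0.001,0.04],0,0.0854],
  [[0,0,0.05],0,0.0854],
  [[0,0,0.05],0,0.0854],
  [[0,0,0.03],0,0.0854],
  [[0,0,0.012],0,0.0854],
  [[0,0,0],0,0.03],
  [[0,0,0],0,0.03],
  [[0,0,0],0,0.03],
  [[0,0,0],0,0.03],
  [[0,0,0],0,0.03],
])

```text
clock: 25.9
position: [0.6782, 0.0107, 0.0333]
ee_rot: [-0.0, 1.0, 0.0, 0.002]
contact_force: [-0.5, 0.3, 6.9]
finger_gap: 0.053
gripper_force: 37.5
```

```bash
python3 - <<'E'
from h import *
go(.531,-.292,.15,167.6)
E
```

```text
t 25.9 pos [0.6782 0.0107 0.0333] ang 180.0 q [-0.     1.     0.     0.002] j6 0.02 gap 0.053 F [-0.5  0.3  6.9]
tool shift [ 0.1473 -0.3027 -0.1167] yaw 0.217 n 7 per row [ 0.021  -0.0432 -0.0167]
```

>>> send_rows([
  [[0,0,-0.03],0,0.03],
  [[0,0,-0.045],0,0.03],
  [[0.021,-0.0432,-0.045],0,0.03],
  [[0.021,-0.0432,0],0,0.03],
  [[0.021,-0.0432,0],0,0.03],
  [[0.021,-0.0432,0],0,0.03],
  [[0.021,-0.0432,0],0,0.03],
  [[0.021,-0.0432,0],0,0.03],
  [[0.021,-0.0432,0],0.108,0.03],
  [[0,0,0],0.108,0.03],
])

```text
clock: 27.15
position: [0.5298, -0.2926, 0.1495]
ee_rot: [0.111, 0.994, -0.0, 0.0]
contact_force: [0.3, -0.4, -0.4]
finger_gap: 0.053
gripper_force: 37.2
```

>>> send_rows([
  [[0,0,0],0,0.03],
  [[0,0,0],0,0.03],
])

```text
clock: 27.4
position: [0.5315, -0.2893, 0.1491]
ee_rot: [0.106, 0.994, -0.0, 0.0]
contact_force: [0.4, 0.3, -0.8]
finger_gap: 0.0532
gripper_force: 37.2
```

```bash
python3 - <<'E'
from h import *
shot('wrist','w6.png')
R=[proj('wrist',[.491+.977*x-.215*-1*y,-.2825-.215*x+.977*y,.014]).astype(int).tolist() for x,y in((.084,.043),(.084,-.043),(-.084,-.043),(-.084,.043),(0,.039),(0,-.039))];print(R)
print([(np.round(r['centre'],3).tolist(),round(r['conf'],2)) for r in pinpoint('wrist','tray2')])
go(.531,-.292,.0373,167.6)
E
```

```text
[[369, 243], [265, 243], [255, 19], [380, 20], [368, 142], [266, 141]]
[([0.489, -0.28, -0.003], 0.78)]
t 27.5 pos [ 0.5315 -0.2891  0.1489] ang 167.8 q [ 0.106  0.994 -0.     0.   ] j6 -0.28 gap 0.0531 F [-0.2  0.6 -1.1]
tool shift [-1.000e-04 -3.000e-03  1.116e-01] yaw 0.003 n 3 per row [-0.     -0.001   0.0372]
```

View pics/w6.png

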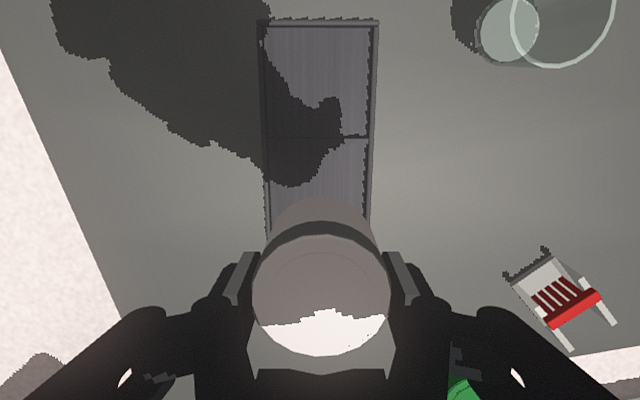

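The tray outline (258–380 at v=20, cross wall at v≈138) agrees with the prediction within 2–3 mm. I'll lower the jar.

>>> send_rows([
  [[0.002,-0.002,0.04],0,0.03],
  [[0,0,0.04],0,0.03],
  [[0,0,0.022],0,0.03],
  [[0,0,0.008],0,0.03],
  [[0,0,0],0,0.03],
])

```text
clock: 28.12
position: [0.5291, -0.2909, 0.0392]
ee_rot: [0.107, 0.994, -0.0, 0.0]
contact_force: [-0.1, -0.3, -1.0]
finger_gap: 0.0529
gripper_force: 37.3
```

>>> send_rows([
  [[0,0,0.0012],0,0.03],
  [[0,0,0],0,0.03],
])

```text
clock: 28.38
position: [0.5292, -0.2913, 0.0382]
ee_rot: [0.108, 0.994, -0.0, 0.0]
contact_force: [-0.3, 0.1, -0.9]
finger_gap: 0.0537
gripper_force: 37.3
```

>>> send_rows([
  [[0,0,0.0013],0,0.03],
  [[0,0,0],0,0.03],
])

```text
clock: 28.62
position: [0.5291, -0.2913, 0.0373]
ee_rot: [0.108, 0.994, -0.0, 0.001]
contact_force: [-1.3, 1.1, 4.7]
finger_gap: 0.0531
gripper_force: 37.7
```

>>> send_rows([
  [[0,0,0],0,0.058],
  [[0,0,0],0,0.066],
  [[0,0,0],0,0.08],
  [[0,0,0],0,0.0854],
  [[0,0,-0.03],0,0.0854],
  [[0,0,-0.05],0,0.0854],
  [[0,0,-0.05],0,0.0854],
  [[0,0,-0.05],0,0.0854],
  [[0,0,0],0,0.0854],
])

```text
clock: 29.75
position: [0.5301, -0.2919, 0.2209]
ee_rot: [0.108, 0.994, -0.001, 0.003]
contact_force: [0.0, 0.5, -0.8]
finger_gap: 0.0851
gripper_force: 0.0
```

```bash
python3 - <<'E'
from h import *
go(.668,-.106,.215,209)
E
```

```text
t 29.75 pos [ 0.5301 -0.2919  0.2209] ang 167.6 q [ 0.108  0.994 -0.001  0.003] j6 -0.29 gap 0.0851 F [ 0.   0.5 -0.8]
tool shift [-0.0949  0.2111  0.0059] yaw -0.722 n 5 per row [-0.019   0.0422  0.0012]
```

>>> send_rows([
  [[-0.019,0.0422,0],0,0.0854],
  [[-0.019,0.0422,0],0,0.0854],
  [[-0.019,0.0422,0],0,0.0854],
  [[-0.019,0.0422,0],0,0.0854],
  [[-0.019,0.0422,0],0,0.0854],
  [[0,0,0],-0.18,0.0854],
  [[0,0,0],-0.18,0.0854],
  [[0,0,0],-0.18,0.0854],
  [[0,0,0],-0.18,0.0854],
  [[0,0,0],0,0.0854],
])

```text
clock: 31.0
position: [0.6666, -0.1054, 0.2151]
ee_rot: [-0.249, 0.969, 0.0, -0.001]
contact_force: [-0.9, -0.4, -0.4]
finger_gap: 0.0855
gripper_force: 0.0
```

```bash
python3 - <<'E'
from h import *
shot('wrist','w7.png')
for t in('jar','gel_caster'):print([(np.round(r['centre'],3).tolist(),round(r['conf'],2)) for r in pinpoint('wrist',t)])
c,s=np.cos(np.radians(29)),np.sin(np.radians(29))
print([proj('wrist',[.668+c*x-s*y,-.106+s*x+c*y,.04]).astype(int).tolist() for x,y in((.028,.022),(.028,-.022),(-.028,-.022),(-.028,.022))])
go(.668,-.106,.028,209)
E
```

```text
[([0.726, -0.2, 0.002], 0.76)]
[([0.67, -0.108, -0.002], 0.6)]
[[342, 211], [294, 211], [293, 151], [342, 151]]
t 31.15 pos [ 0.6667 -0.1054  0.2157] ang 208.7 q [-0.248  0.969  0.    -0.   ] j6 -0.66 gap 0.0853 F [-0.3 -0.8  0.3]
tool shift [-0.0009 -0.0011  0.1877] yaw -0.006 n 4 per row [-0.0002 -0.0003  0.0469]
```

View pics/w7.png

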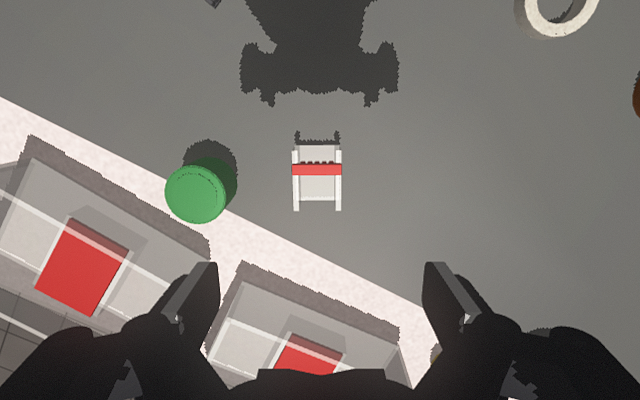

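The caster spans (292–341, 150–210), just as predicted, and the green jar is clear of the fingers. I'll descend.

>>> send_rows([
  [[-0.001,-0.001,0.04],0,0.0854],
  [[0,0,0.05],0,0.0854],
  [[0,0,0.05],0,0.0854],
  [[0,0,0.03],0,0.0854],
  [[0,0,0.018],0,0.0854],
  [[0,0,0],0,0.03],
  [[0,0,0],0,0.03],
  [[0,0,0],0,0.03],
  [[0,0,0],0,0.03],
  [[0,0,0],0,0.03],
])

```text
clock: 32.4
position: [0.6693, -0.106, 0.0304]
ee_rot: [-0.249, 0.968, -0.001, 0.002]
contact_force: [0.1, -0.5, 6.3]
finger_gap: 0.0432
gripper_force: 37.7
```

```bash
python3 - <<'E'
from h import *
go(.449,-.2735,.15,167.6)
E
```

```text
t 32.4 pos [ 0.6693 -0.106   0.0304] ang 208.9 q [-0.249  0.968 -0.001  0.002] j6 -0.66 gap 0.0432 F [ 0.1 -0.5  6.3]
tool shift [ 0.2738 -0.0403 -0.1196] yaw 0.72 n 6 per row [ 0.0456 -0.0067 -0.0199]
```

>>> send_rows([
  [[0,0,-0.03],0,0.03],
  [[0,0,-0.045],0,0.03],
  [[0,0,-0.045],0,0.03],
  [[0.0456,-0.0067,0],0,0.03],
  [[0.0456,-0.0067,0],0,0.03],
  [[0.0456,-0.0067,0],0,0.03],
  [[0.0456,-0.0067,0],0,0.03],
  [[0.0456,-0.0067,0],0,0.03],
  [[0.0456,-0.0067,0],0,0.03],
  [[0,0,0],0.18,0.03],
])

```text
clock: 33.65
position: [0.4461, -0.2748, 0.1492]
ee_rot: [-0.159, 0.987, -0.001, 0.0]
contact_force: [0.6, -0.0, -0.5]
finger_gap: 0.0429
gripper_force: 36.9
```

>>> send_rows([
  [[0,0,0],0.18,0.03],
  [[0,0,0],0.18,0.03],
  [[0,0,0],0.18,0.03],
  [[0,0,0],0,0.03],
  [[0,0,0],0,0.03],
])

```text
clock: 34.28
position: [0.4481, -0.2732, 0.1485]
ee_rot: [0.106, 0.994, -0.0, 0.0]
contact_force: [0.4, 0.0, -1.5]
finger_gap: 0.0434
gripper_force: 36.9
```

```bash
python3 - <<'E'
from h import *
go(.449,-.2735,.036,167.6)
E
```

```text
t 34.27 pos [ 0.4481 -0.2732  0.1485] ang 167.9 q [ 0.106  0.994 -0.     0.   ] j6 -0.34 gap 0.0434 F [ 0.4  0.  -1.5]
tool shift [-1.000e-03 -1.000e-04  1.125e-01] yaw 0.005 n 3 per row [-0.0003 -0.      0.0375]
```

>>> send_rows([
  [[-0.001,0,0.04],0,0.03],
  [[0,0,0.04],0,0.03],
  [[0,0,0.024],0,0.03],
  [[0,0,0.008],0,0.03],
  [[0,0,0],0,0.03],
])

```text
clock: 34.9
position: [0.449, -0.2734, 0.0366]
ee_rot: [0.107, 0.994, 0.0, -0.0]
contact_force: [1.3, -0.3, -1.0]
finger_gap: 0.0434
gripper_force: 36.9
```

>>> send_rows([
  [[0,0,0.0012],0,0.03],
  [[0,0,0],0,0.03],
])

```text
clock: 35.15
position: [0.4495, -0.2737, 0.036]
ee_rot: [0.108, 0.994, -0.0, 0.001]
contact_force: [0.7, 0.7, -0.8]
finger_gap: 0.0433
gripper_force: 36.9
```

>>> send_rows([
  [[0,0,0.0012],0,0.03],
  [[0,0,0],0,0.03],
])

```text
clock: 35.4
position: [0.4493, -0.2736, 0.0344]
ee_rot: [0.108, 0.994, -0.0, 0.0]
contact_force: [0.4, 0.2, 1.1]
finger_gap: 0.0435
gripper_force: 37.1
```

>>> send_rows([
  [[0,0,0.0006],0,0.03],
  [[0,0,0],0,0.03],
])

```text
clock: 35.65
position: [0.4493, -0.2736, 0.0343]
ee_rot: [0.108, 0.994, -0.0, 0.001]
contact_force: [-1.8, 1.1, 7.7]
finger_gap: 0.0434
gripper_force: 37.8
```

>>> send_rows([
  [[0,0,0],0,0.05],
  [[0,0,0],0,0.06],
  [[0,0,0],0,0.08],
  [[0,0,0],0,0.0854],
  [[0,0,-0.03],0,0.0854],
  [[0,0,-0.05],0,0.0854],
  [[0,0,-0.05],0,0.0854],
  [[0,0,-0.05],0,0.0854],
  [[0,-0.04,0],0,0.0854],
  [[0,-0.05,0],0,0.0854],
])

```text
clock: 36.9
position: [0.4301, -0.3619, 0.2143]
ee_rot: [0.107, 0.994, -0.0, 0.001]
contact_force: [0.3, -0.1, 0.1]
finger_gap: 0.0856
gripper_force: 0.0
```

>>> send_rows([
  [[0,-0.05,0],0,0.0854],
  [[0,-0.05,0],0,0.0854],
  [[0,-0.04,0],0,0.0854],
  [[0,0,0],0,0.0854],
  [[0,0,0],0,0.0854],
])

```text
clock: 37.52
position: [0.3997, -0.4978, 0.213]
ee_rot: [0.108, 0.994, 0.0, -0.0]
contact_force: [-0.7, -0.3, 0.3]
finger_gap: 0.0858
gripper_force: 0.0
```

```bash
python3 - <<'E'
from h import *
a=shot('scene','s9.png');b=shot('top','t9.png')
cv2.imwrite('pics/fin.png',cv2.resize(np.vstack([a[130:290,180:450],b[130:320,170:440]]),None,fx=1.7,fy=1.7)[:600])
E
```

```text
(no output)
```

View pics/fin.png

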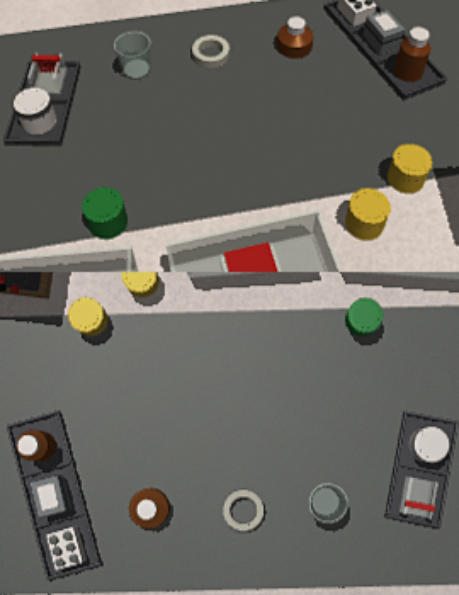

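Both views show all five things upright, one to a bay. Tray3 holds the bottle, box and block; tray2 holds the jar and caster. The squat bottle, tape, beaker and coloured jars have not moved.

```bash
python3 -c "
from workcell import *
print(finish_job())"
```

```text
the job is handed in; nothing more can be done
None
```

Both kits are made up and the job is handed in: the tall bottle, tip box and tube block stand in the three-bay tray, the jar and gel caster in the two-bay tray, and everything else was left where it stood.

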